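Zero the meter, then hold the ignition dial at crank

ROBOT

A 6-joint arm with a two-finger parallel gripper is mounted at the origin on the work surface. World frame = base frame: x ahead of the robot, y to its left, z up, the work surface at z = 0. Lengths are in m, angles in rad, forces in N, time in s.
With the tool pointing down it reaches from about 0.375 to 0.925 m from the base axis. Payload 5.7 kg.
Tool frame: the origin (TCP) lies on the centre line of the jaws, within the pads' length; the fingertips stand 25 mm ahead of it and the grasp point (between the pads) lies 6 mm ahead of it; z points along the fingers, y is the line along which they close (so a half turn about z gives the same grasp; the last joint's range is limited). The gripper opens to 85 mm and grips with 20 to 120 N. Pads are 22 mm wide; open, the fingers measure 114 mm over their backs; the gripper's body (76 mm by 85 mm) begins 54 mm behind the grasp point. The pads swing forward as they close: fully open they stand 13 mm farther back than shut.
Start: joints at [-1.384, 0.359, 1.51, -0, 1.272, -0.115], TCP at [0.178, -0.573, 0.23] pointing down, gripper open.
Joint ranges: [-2.97, 2.97], [-1.01, 2.36], [0.21, 2.38], [-0.96, 4.11], [0.2, 2.71], [-2.98, 2.98]. Speed limits (rad/s): [2.39, 2.39, 3.14, 3.14, 3.14, 3.14].

INTERFACE

Orientations are given as a rotation vector (axis times angle).
In Python, from station import * gives the robot as it stands.
- The arm moves only by the tool apply_moves, never from a script. Its argument "motion" is a list of rows, each an object of numbers: "grip": the finger opening in mm, from 0 to 85.4; "tx", "ty", "tz": the shift along the tool's x, y, z in mm; "turn": the turn about the tool's z in degrees. A call has 1 to 5 rows; each row is the pose to reach, as a shift and turn from the pose commanded when the call began, along the tool's axes at that moment; what a row does not reach only later rows make up. A row lasts 1/8 s, in which the tool goes at most 62.5 mm and 10.7 degrees, less where a joint would pass 70% of its speed; a pose out of reach is approached as far as the arm can. A call with a gripper value outside its range is refused whole. The fingers move at their own pace and stop on an object; "grip_force" is the grip in N (left out, the last holds). Time passes only in rows, so rows that repeat a pose let the fingers close. It gives the time, the measured TCP pose, the force, the opening and the grip force at its end, in the units of the state.
- observe(): the state, without advancing time (a new reading comes with each control period).
- read_camera(name): name is "scene" or "top" or "wrist"; returns a dict with "frame" (384x512x3 uint8, red, green, blue), "range_z" (384x512 float32, m along the optical axis (not along the pixel's ray), 0 where there is no reading), "mtx" (3x3 intrinsics, pixels), "D" ([k1, k2, p1, p2, k3] as OpenCV has them; the pictures are not rectified), "xyz" and "attitude" of the camera in the world; the wrist camera has in their place "mount" (4x4, takes a point from camera to tool coordinates, whose origin is the TCP and whose axes are the flange's). Camera axes: x right, y up, looking along -z (the intrinsics and any distortion apply to the point x, -y, -z); pixel columns grow to the right and rows downward; lengths in m; the calibration is good to about 2 mm. A picture is of the moment at which its call begins: read the wrist's pose just before it.
- sign_off(): hands the job in; it is judged then, once.
The state is a dict: "clock": time; "joints": joint angles; "qvel": joint speeds; "tau": joint torques, N m; "tcp_pos": TCP position; "orientation": TCP orientation; "contact_force": force on the tool from outside, world axes, zero at the start; "wrist_torque": the same for the moment, N m; "width": finger opening in m; "gripper_force": force on a finger pad.
Only numpy, scipy, OpenCV 4.12 (cv2) and the standard library are available. Lean on these libraries where they do the work, as an engineer would, in place of code of your own. Each camera call takes 0.05 s, during which the arm holds its last target. There are 200 camera calls.

TASK

Prepare a cranking-current reading on the test bench: first turn the black zero knob on the beige meter box until the meter's red needle points at the green zero mark, and leave it there. Then turn the red spring-return ignition dial on the grey switch box clockwise past its first two clicks to the third (red dot) and hold it there against its spring. Finish still holding the dial at the third click, without letting go, and leave the other things on the bench undisturbed.

Things in the scene. Friction and masses are not known exactly. Their poses are not given: they have to be found in the camera images.
- meter_box: beige bench box, fixed, 220 (x) by 160 (y) by 80 mm high, origin at the centre of its underside, z up. On top: a round white meter face (104 mm across, 5 mm high, needle hub to 10 mm) centred at x +45 mm, the black zero knob at x -60 mm, two binding posts 12 mm across and high at x -92, y +/-50 mm. Position and yaw vary; may be on the left or right.
- needle (a joint): the red meter needle (tip 39 mm from its pivot at the middle of the face), rad: 0 = on the green zero mark, along the meter box's +x; positive = clockwise from above; black ticks 0.2 rad apart. Geared to the zero knob: turns the same way, 0.8 rad per rad of the knob. Starts 0.36 to 0.96 rad clockwise of zero.
- needle_tip (a point): outer end of the red needle, 87.5 mm above the table
- zero_mark (a point): middle of the green zero mark on the meter face (a bar 6 mm wide), at the radius of the needle tip
- zero_knob (a joint): angle of the zero knob, rad, positive clockwise seen from above, 0 = its bar lies along the meter box's x and the needle reads zero; starts between 0.45 and 1.2, stops at +/-1.4. Light friction (about 0.04 N m); stays where it is left.
- zero_knob_grip (a point): on the axis of the black zero knob, 106 mm above the table, at the height to grip. The knob is a disc 46 mm across and 8 mm high with a grip bar 44 mm long, 14 mm wide, 26 mm tall (top 117 mm above the table). The point's x axis runs along the bar towards the white line on its top, z up; turns with the knob.
- switch_box: grey bench box, fixed, 150 by 150 by 80 mm high, origin at the centre of its underside, z up; the red dial sits at the middle of its top. Dots round the dial mark, clockwise: black = rest, white = first click, amber = second, red = third. Its position and yaw vary, and it may be on the left or the right.
- ignition_dial (a joint): angle of the ignition dial, rad, positive clockwise from above: 0 = rest (bar 0.575 anticlockwise of the switch box's x axis), clicks at 0.38, 0.77 and 1.15 (third; bar 0.575 clockwise of that axis), end stop at 1.27. A spring returns it to rest from anywhere when let go: 0.12 N m at rest to 0.21 at the third click, with about +/-0.07 felt passing the clicks.
- ignition_dial_grip (a point): on the axis of the red dial, 106 mm above the table, at the height to grip. The dial is a disc 56 mm across and 8 mm high with a grip bar 50 mm long, 14 mm wide, 26 mm tall (top 117 mm above the table). The point's x axis runs along the bar towards the white line on its top, z up; turns with the dial.
- terminal_block: bystander: white terminal block with five orange levers, loose, 50 by 32 by 20 mm, origin under its centre
- screwdriver: bystander: loose screwdriver lying on the table, about 200 mm long, origin under its middle
- relay: bystander: black relay with a blue cap, loose, 30 by 30 by 37 mm, origin under its centre
- parts_bin: bystander: small blue open bin, loose, 100 by 80 by 45 mm, origin under its centre
Not all that is in view belongs to the job. Leave any blue look-alike of the switch_box alone.

How it is judged:
By the outcome, as a careful person would: the job done as asked, in the order asked, and still so for the second after the job is handed in, while the arm keeps its last pose, push and grip.
It also fails if it takes over 45 s, if anything falls off the work surface, if the arm or the gripper's body presses on something with over 40 N, if the wrist force passes 120 N, or if a joint passes its speed limit or range.

## Working session

There is one attempt and no reset: what is moved stays moved. The work goes in short steps, Python scripts to look and compute and a tool call to move; the robot and the scene stay as the last step left them, time stands still between calls to the robot, and variables do not carry over. Pictures are saved under pics/ and viewed, at most 10 in all, crops included, and the job is handed in when it is done.

Besides the shell and the picture viewer there is one more tool, called after ">>>" as name(argument=value, ...), one argument or row to a line, values as JSON. apply_moves: Moves the arm, as the interface text tells. Its arguments: {"type":"object","properties":{"motion":{"type":"array","items":{"type":"object","properties":{"grip":{"type":"number"},"tx":{"type":"number"},"ty":{"type":"number"},"tz":{"type":"number"},"turn":{"type":"number"}}}},"grip_force":{"type":"number"}},"required":["motion"]}

```bash
mkdir -p pics; python3 - <<'E'
from station import *
import cv2,pickle,numpy as np
o=observe();print({k:np.round(v,3) for k,v in o.items()})
d={}
for n in("scene","top"):
    c=read_camera(n);d[n]=c;cv2.imwrite(f"pics/{n}0.png",c["frame"][:,:,::-1]);print(n,c["xyz"],c["attitude"],c["D"],c["mtx"])
pickle.dump(d,open("cams.pkl","wb"))
E
```

```text
{'clock': np.float64(0.0), 'joints': array([-1.384,  0.36 ,  1.511, -0.   ,  1.273, -0.115]), 'qvel': array([-0.   , -0.   , -0.002, -0.   , -0.003,  0.   ]), 'tau': array([-4.0000e-03, -5.2763e+01, -2.7862e+01, -1.0000e-03,  1.3000e-02,
        0.0000e+00]), 'tcp_pos': array([ 0.178, -0.572,  0.229]), 'orientation': array([-3.104, -0.472,  0.   ]), 'contact_force': array([0.328, 0.443, 0.016]), 'wrist_torque': array([ 0.028, -0.013,  0.023]), 'gripper_force': np.float64(0.0), 'width': np.float64(0.085)}
scene [ 1.52509385 -0.02659845  0.71310896] [0.78136541 0.75322514 1.43810533] [0.01133494 0.         0.         0.         0.        ] [[381.48711226   0.         260.07590754]
 [  0.         381.48711226 189.94360779]
 [  0.           0.           1.        ]]
top [ 0.33501783 -0.02015738  1.27088858] [ 0.17792625 -0.16522392 -1.49938153] [-0.00499839  0.          0.          0.          0.        ] [[426.28761688   0.         257.14554851]
 [  0.         426.28761688 192.45815942]
 [  0.           0.           1.        ]]
```

View pics/top0.png

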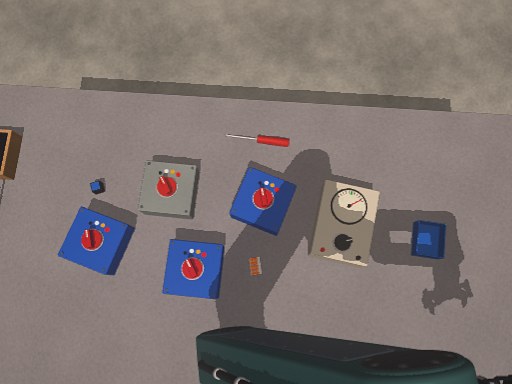

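View pics/scene0.png

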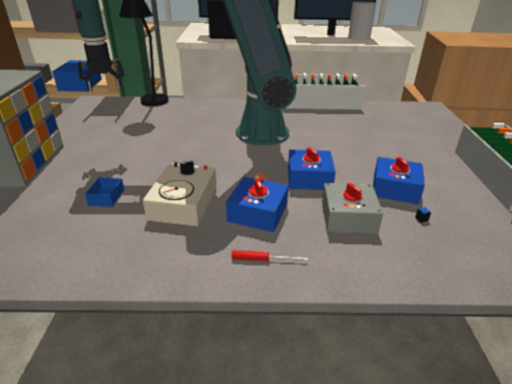

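The top view shows the beige meter box at (346,222), with its knob at (343,242) and face at (349,206). These could be taken for the switch box:
- grey box at (168,187)
- blue box at (263,198)
- blue box at (92,240)
- blue box at (193,268)

I choose the grey one, which is at (352,205) in the scene view. Next I'll triangulate coarsely and check with a close crop.

```bash
cat >h.py <<'E'
import cv2,numpy as np
from scipy.spatial.transform import Rotation as R
def ext(c,o=None):
    if "mount" in c:
        T=np.eye(4);T[:3,:3]=R.from_rotvec(o["orientation"]).as_matrix();T[:3,3]=o["tcp_pos"]
        T=T@c["mount"];return T[:3,:3],T[:3,3]
    return R.from_rotvec(c["attitude"]).as_matrix(),np.array(c["xyz"])
def ray(c,uv,o=None):
    A,p=ext(c,o);q=cv2.undistortPoints(np.array([[uv]],float),np.array(c["mtx"]),np.array(c["D"]))[0,0]
    d=A@np.array([q[0],-q[1],-1]);return p,d/np.linalg.norm(d)
def plane(c,uv,z,o=None):
    p,d=ray(c,uv,o);return p+d*(z-p[2])/d[2]
def tri(r1,r2):
    (p,d),(q,e)=r1,r2
    s=np.linalg.lstsq(np.c_[d,-e],q-p,rcond=None)[0]
    a,b=p+s[0]*d,q+s[1]*e;return (a+b)/2,np.linalg.norm(a-b)
def masks(f):
    h=cv2.cvtColor(f,cv2.COLOR_RGB2HSV);H,S,V=[h[...,i].astype(int) for i in range(3)]
    return dict(red=((H<8)|(H>172))&(S>150)&(V>80),black=V<60,green=(H>40)&(H<85)&(S>90)&(V>50),
      beige=(H>12)&(H<32)&(S>25)&(S<120)&(V>110))
def blobs(m,box=None,amin=8):
    x0,y0,x1,y1=box or (0,0,m.shape[1],m.shape[0])
    n,l,s,c=cv2.connectedComponentsWithStats(m[y0:y1,x0:x1].astype(np.uint8))
    return sorted([(int(s[i,4]),*np.round(c[i]+[x0,y0],1)) for i in range(1,n) if s[i,4]>=amin],reverse=True)
E
python3 - <<'E'
from h import *;import pickle
d=pickle.load(open("cams.pkl","rb"));t,s=d["top"],d["scene"];mt,ms=masks(t["frame"]),masks(s["frame"])
rt=blobs(mt["red"],(150,172,184,204));rs=blobs(ms["red"],(335,175,370,203))
kt=blobs(mt["black"],(330,230,356,254));ks=blobs(ms["black"],(177,158,197,176))
print(rt,rs,kt,ks)
for a,b in((rt,rs),(kt,ks)):
    print(tri(ray(t,a[0][1:]),ray(s,b[0][1:])),plane(t,a[0][1:],.1))
print("face",plane(t,(349,206),.085))
a=cv2.resize(t["frame"][145:230,130:215],(380,380),interpolation=2);b=cv2.resize(t["frame"][172:272,300:400],(380,380),interpolation=2)
cv2.imwrite("pics/crop.png",np.hstack([a,b])[:,:,::-1])
E
```

```text
[(274, np.float64(166.1), np.float64(186.1)), (14, np.float64(177.5), np.float64(174.3))] [(219, np.float64(352.1), np.float64(192.9))] [(195, np.float64(342.2), np.float64(241.8))] [(144, np.float64(187.0), np.float64(168.2))]
(array([0.60038262, 0.2571356 , 0.09181927]), np.float64(0.0014921258330637254)) [0.5986749  0.25596682 0.1       ]
(array([ 0.47441918, -0.24537056,  0.09291389]), np.float64(0.0003459950615482623)) [ 0.4735616 -0.2438414  0.1      ]
face [ 0.57789236 -0.26374892  0.085     ]
```

View pics/crop.png

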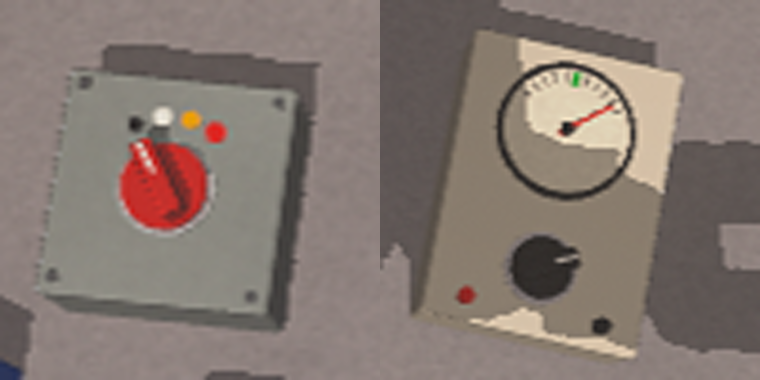

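The left crop confirms the grey box: red dial, with black, white, amber and red dots. The right crop shows the meter: the black knob's white line points right, and the needle is clockwise of the green mark. Moving above the knob.

>>> apply_moves(
  motion=[
    {"tx": 47, "ty": -28, "turn": -9, "grip": 60},
    {"tx": 94, "ty": -56, "turn": -18, "grip": 60},
    {"tx": 141, "ty": -84, "turn": -27, "grip": 60},
    {"tx": 188, "ty": -112, "turn": -36, "grip": 60},
    {"tx": 235, "ty": -140, "turn": -45, "grip": 60},
  ],
)

```text
invalid input at $.motion[0]: expected keys grip, tx, ty, tz, turn
```

```bash
cat >>h.py <<'E'
def togo(o,xyz,ang=None):
    "shift (mm) and turn (deg) in tool axes to reach xyz and tool-x world angle ang (mod pi)"
    A=R.from_rotvec(o["orientation"]).as_matrix();cur=np.arctan2(A[1,0],A[0,0])
    t=None if ang is None else np.degrees(-((ang-cur+np.pi/2)%np.pi-np.pi/2))
    return np.round(A.T@(np.array(xyz)-o["tcp_pos"])*1000,1),t,"toolx ang",cur,"tcp",np.round(o["tcp_pos"],4)
E
python3 - <<'E'
from station import *;from h import *
print(togo(observe(),[.474,-.245,.23],1.86));print(read_camera("wrist")["mount"])
E
```

```text
(array([ 3.797e+02, -2.246e+02, -2.000e-01]), np.float64(-89.27889328181467), 'toolx ang', np.float64(0.30178935969568843), 'tcp', array([ 0.1782, -0.5723,  0.2293]))
[[-1.09612308e-04  9.56568776e-01  2.91506716e-01  7.36216763e-02]
 [ 9.99999753e-01  3.07225646e-04 -6.32130132e-04  1.13346516e-04]
 [-6.94234285e-04  2.91506575e-01 -9.56568573e-01 -1.42410419e-01]
 [ 0.00000000e+00  0.00000000e+00  0.00000000e+00  1.00000000e+00]]
```

>>> apply_moves(
  motion=[
    {"tx": 47, "ty": -28, "tz": 0, "turn": -9, "grip": 60},
    {"tx": 94, "ty": -56, "tz": 0, "turn": -18, "grip": 60},
    {"tx": 141, "ty": -84, "tz": 0, "turn": -27, "grip": 60},
    {"tx": 188, "ty": -112, "tz": 0, "turn": -36, "grip": 60},
    {"tx": 235, "ty": -140, "tz": 0, "turn": -45, "grip": 60},
  ],
)

```text
clock: 0.78
tcp_pos: [0.362, -0.3678, 0.23]
orientation: [-2.685, -1.631, -0.0]
contact_force: [0.8, 0.8, 0.8]
width: 0.0599
gripper_force: 0.0
```

```bash
python3 - <<'E'
from station import *;from h import *
o=observe();print(o["clock"],togo(o,[.474,-.245,.24],1.86))
E
```

```text
0.775 (array([160.6,  42.9, -10. ]), np.float64(-43.99691612517313), 'toolx ang', np.float64(1.0921089528919437), 'tcp', array([ 0.362 , -0.3678,  0.23  ]))
```

>>> apply_moves(
  motion=[
    {"tx": 40, "ty": 11, "tz": -2, "turn": -10, "grip": 60},
    {"tx": 80, "ty": 22, "tz": -5, "turn": -20, "grip": 60},
    {"tx": 120, "ty": 33, "tz": -8, "turn": -30, "grip": 60},
    {"tx": 159, "ty": 42, "tz": -10, "turn": -40, "grip": 60},
    {"tx": 159, "ty": 42, "tz": -10, "turn": -44, "grip": 60},
  ],
)

```text
clock: 1.4
tcp_pos: [0.4737, -0.2459, 0.24]
orientation: [-1.876, -2.52, -0.001]
contact_force: [-1.3, 0.0, 0.1]
width: 0.0601
gripper_force: 0.0
```

```bash
python3 - <<'E'
from station import *;from h import *
import pickle
o=observe();c=read_camera("wrist");pickle.dump((o,c),open("w1.pkl","wb"))
print(o["clock"],togo(o,[.474,-.245,.24],1.86),np.array(c["mtx"])[0],c["D"])
cv2.imwrite("pics/w1.png",c["frame"][:,:,::-1])
m=masks(c["frame"])
for k in m:print(k,blobs(m[k],amin=25)[:6])
E
```

```text
1.4 (array([0.8, 0.5, 0. ]), np.float64(0.10908518524486928), 'toolx ang', np.float64(1.861903895647671), 'tcp', array([ 0.4737, -0.2459,  0.24  ])) [281.46691549   0.         254.5964798 ] [0.01580823 0.         0.         0.         0.        ]
red [(167, np.float64(451.8), np.float64(25.9)), (101, np.float64(247.3), np.float64(117.1)), (52, np.float64(341.4), np.float64(229.8)), (39, np.float64(442.4), np.float64(0.7))]
black [(39464, np.float64(255.1), np.float64(332.9)), (165, np.float64(263.8), np.float64(179.4)), (107, np.float64(341.7), np.float64(169.9)), (59, np.float64(209.2), np.float64(199.7)), (44, np.float64(439.7), np.float64(76.7)), (42, np.float64(338.1), np.float64(212.3))]
green [(41, np.float64(367.2), np.float64(225.1))]
beige [(17364, np.float64(288.3), np.float64(173.6)), (4406, np.float64(337.3), np.float64(206.1)), (956, np.float64(502.0), np.float64(324.7)), (150, np.float64(367.9), np.float64(134.5)), (43, np.float64(347.9), np.float64(120.3)), (30, np.float64(269.2), np.float64(258.8))]
```

View pics/w1.png

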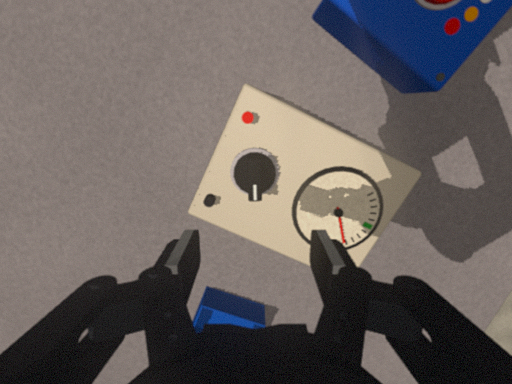

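The wrist view shows the knob at (255,172) with its white line at (255,192), the needle hub at (338,212), the green mark at (367,225) and the red needle at (341,230).

```bash
python3 - <<'E'
from h import *
import pickle
o,c=pickle.load(open("w1.pkl","rb"));f=c["frame"]
P=lambda uv,z:plane(c,uv,z,o)
hub=P((338.1,212.3),.089);g=P((367.2,225.1),.085);n=P((341.4,229.8),.0875)
a=lambda v:np.arctan2(v[1],v[0])
print("hub",hub,"r green",np.linalg.norm(g-hub)*1e3,"yaw",a(g-hub),"needle cw",a(g-hub)-a(n-hub))
y=a(g-hub);print("knob pred",hub-.105*np.array([np.cos(y),np.sin(y),0]))
r=P((247.3,117.1),.092);b=P((209.2,199.7),.092)
print("post yaw",a(r-b)-np.pi/2,"posts",r,b,np.linalg.norm(r-b), "knob pred2",(r+b)/2+.032*np.array([np.cos(y),np.sin(y),0]))
g=cv2.cvtColor(f,cv2.COLOR_RGB2GRAY)
for t in(45,60,75):print(t,blobs(g<t,(225,142,282,205),40))
w=blobs(g>130,(246,180,263,203),3);print("white",w)
if w:print(P(w[0][1:],.117))
print(P((255,172),.1),P((255,172),.117))
cv2.imwrite("pics/k.png",cv2.resize(f[140:260,220:400],(720,480),interpolation=2)[:,:,::-1])
E
```

```text
hub [ 0.57540996 -0.26187167  0.089     ] r green 40.15321134586161 yaw -0.15945831115910297 needle cw 0.8519359673743949
knob pred [ 0.47174205 -0.24519941  0.089     ]
post yaw -0.1586468333537514 posts [ 0.44914711 -0.19144717  0.092     ] [ 0.43377014 -0.2875584   0.092     ] 0.09733354759862287 knob pred2 [ 0.47305266 -0.24458386  0.092     ]
45 []
60 [(954, np.float64(255.2), np.float64(173.8))]
75 [(1302, np.float64(254.6), np.float64(173.1))]
white [(120, np.float64(253.7), np.float64(195.8))]
[ 0.4767134  -0.26120625  0.117     ]
[ 0.47219513 -0.24150353  0.1       ] [ 0.47095546 -0.23750736  0.117     ]
```

View pics/k.png

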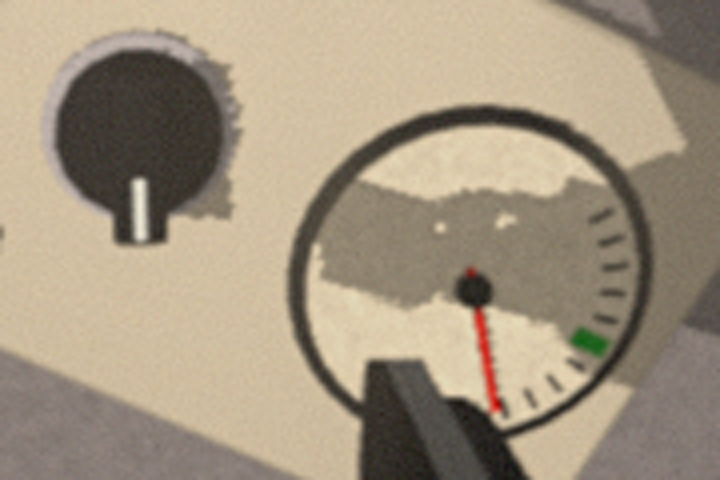

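Needle is about 0.87 rad clockwise, so the knob is about 1.09. Knob axis is at (0.473,-0.2447) and the bar at about -1.25 rad. Working out the descent.

```bash
python3 - <<'E'
from station import *;from h import *
print(togo(observe(),[.473,-.2447,.119],1.89))
E
```

```text
(array([  1.9,   0.7, 120.9]), np.float64(-1.5500785695091501), 'toolx ang', np.float64(1.8629460252974614), 'tcp', array([ 0.4729, -0.2467,  0.2399]))
```

>>> apply_moves(
  motion=[
    {"tx": 2, "ty": 0.5, "tz": 40, "turn": -1.5, "grip": 45},
    {"tx": 2, "ty": 0.5, "tz": 80, "turn": -1.5, "grip": 45},
    {"tx": 2, "ty": 0.5, "tz": 105, "turn": -1.5, "grip": 45},
    {"tx": 2, "ty": 0.5, "tz": 119, "turn": -1.5, "grip": 45},
    {"tx": 2, "ty": 0.5, "tz": 120, "turn": -1.5, "grip": 45},
  ],
)

```text
clock: 2.08
tcp_pos: [0.4716, -0.2459, 0.1195]
orientation: [-1.851, -2.536, -0.0]
contact_force: [-0.4, -0.2, 0.0]
width: 0.0448
gripper_force: 0.0
```

>>> apply_moves(
  motion=[
    {"tx": 0, "ty": 0, "tz": 0, "turn": 0, "grip": 5},
    {"tx": 0, "ty": 0, "tz": 0, "turn": 0, "grip": 5},
    {"tx": 0, "ty": 0, "tz": 0, "turn": 0, "grip": 5},
    {"tx": 0, "ty": 0, "tz": 0, "turn": 0, "grip": 5},
    {"tx": 0, "ty": 0, "tz": 0, "turn": 0, "grip": 5},
  ],
  grip_force=30,
)

```text
clock: 2.7
tcp_pos: [0.4722, -0.246, 0.1203]
orientation: [1.851, 2.538, 0.0]
contact_force: [0.0, 0.4, 0.2]
width: 0.0047
gripper_force: 0.0
```

```bash
python3 - <<'E'
from station import *;from h import *
import pickle
o=observe();c=read_camera("wrist");pickle.dump((o,c),open("w2.pkl","wb"))
print(o["contact_force"],o["wrist_torque"],o["width"],togo(o,[.473,-.2447,.12],1.89))
cv2.imwrite("pics/w2.png",c["frame"][:,:,::-1])
m=masks(c["frame"])
for k in("red","green","black"):print(k,blobs(m[k],amin=15)[:6])
E
```

```text
[0.0242282  0.36422598 0.24718882] [0.01828533 0.01625988 0.01647121] 0.004676843993013151 (array([1. , 1.2, 0.3]), np.float64(-0.4965243804712359), 'toolx ang', np.float64(1.8813340147443518), 'tcp', array([ 0.4722, -0.246 ,  0.1203]))
red [(308, np.float64(247.3), np.float64(127.7)), (37, np.float64(387.6), np.float64(290.3))]
green [(103, np.float64(428.9), np.float64(296.2))]
black [(45789, np.float64(259.3), np.float64(324.0)), (1452, np.float64(486.1), np.float64(59.8)), (147, np.float64(386.1), np.float64(277.9)), (22, np.float64(473.4), np.float64(88.2))]
```

View pics/w2.png

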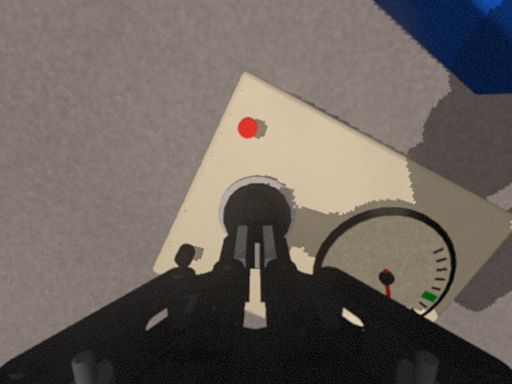

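Fingers closed to 4.7 mm with no force, so they hold nothing. The image shows the white line at (257,255) between the fingertips. Checking the real heights with the range image.

```bash
python3 - <<'E'
from h import *
import pickle
np.set_printoptions(suppress=True)
for fn,cols,rows in(("w2.pkl",(232,242,250,257,264,270,280),range(180,320,8)),("w1.pkl",(240,255,270),range(150,206,6))):
    o,c=pickle.load(open(fn,"rb"));A,p=ext(c,o);B=R.from_rotvec(o["orientation"]).as_matrix()
    print(fn)
    for v in rows:
        L=[]
        for u in cols:
            z=c["range_z"][v,u];q=cv2.undistortPoints(np.array([[[u,v]]],float),np.array(c["mtx"]),np.array(c["D"]))[0,0]
            w=p+A@np.array([q[0],-q[1],-1])*z;t=B.T@(w-o["tcp_pos"])
            L.append("%4d,%4d,%4d"%(t[0]*1e3,t[1]*1e3,w[2]*1e3) if z>0 else "--")
        print(v," | ".join(L))
E
```

```text
w2.pkl
180   23, -16,  78 |   23,  -9,  80 |   24,  -3,  81 |   24,   0,  81 |   23,   5,  80 |   23,   9,  80 |   23,  16,  78
188   18, -15,  81 |   20,  -8,  88 |   21,  -3,  92 |   21,   0,  92 |   22,   5,  92 |   21,   9,  89 |   18,  16,  81
196   15, -15,  89 |   15,  -8,  90 |   21,  -3, 108 |   21,   0, 108 |   21,   4, 108 |   15,   9,  89 |   15,  15,  89
204    9, -15,  89 |   10,  -8,  90 |   19,  -3, 116 |   19,   0, 115 |   19,   4, 115 |    9,   9,  89 |    9,  15,  89
212    4, -15,  89 |    4,  -9,  90 |   14,  -3, 115 |   14,   0, 115 |   15,   4, 116 |    4,   9,  89 |    4,  16,  89
220   -1, -15,  88 |   -1,  -9,  89 |   10,  -3, 115 |   10,   0, 116 |    9,   4, 115 |    0,   9,  90 |    0,  16,  90
228   -7, -15,  89 |   10,  -7, 127 |    4,  -3, 114 |    4,   0, 115 |   10,   4, 127 |   10,   7, 127 |   -6,  16,  90
236    6, -12, 128 |   10,  -6, 136 |    2,  -3, 120 |    0,   0, 116 |   10,   3, 136 |   11,   6, 137 |    7,  12, 129
244    6, -12, 136 |   11,  -6, 145 |   -1,  -3, 122 |   -4,   0, 117 |   10,   3, 144 |   11,   6, 146 |    6,  11, 136
252 
[... 921 characters left out ...]
  6,  78 |    6,   4, 182 |   16,   6, 194
316   17,  -7, 197 |   -6,  -5, 170 | -159,  -5,  -1 | -158,   1,  -1 |  -89,   6,  77 |    3,   4, 182 |   16,   6, 197
w1.pkl
150   23, -16,  78 |   24,   0,  81 |   23,  16,  77
156   17, -16,  80 |   22,   0, 104 |   17,  15,  81
162   12, -16,  89 |   18,   0, 116 |   12,  15,  89
168    6, -16,  89 |   12,   0, 115 |    6,  15,  89
174    0, -16,  89 |    6,   0, 115 |    0,  15,  89
180   -6, -16,  89 |    0,   0, 115 |   -6,  15,  89
186  -13, -16,  89 |   -5,   0, 116 |  -13,  16,  89
192  -24, -17,  77 |  -11,   0, 116 |  -23,  16,  79
198  -30, -17,  79 |  -17,   0, 117 |  -31,  16,  77
204  -38, -17,  79 |  -38,   0,  78 |  -37,  16,  80
```

The range image puts the bar top at 116 mm, and the fingertips actually end near 120 mm, above the bar. The bar is well centred (y ≈ 0, x ±21). I'll open, go 21 mm lower and close again.

>>> apply_moves(
  motion=[
    {"tx": 0, "ty": 0, "tz": -3, "turn": 0, "grip": 40},
    {"tx": 0, "ty": 0, "tz": -3, "turn": 0, "grip": 40},
    {"tx": 0, "ty": 0, "tz": 0, "turn": 0, "grip": 40},
    {"tx": 0, "ty": 0, "tz": 10, "turn": 0, "grip": 40},
    {"tx": 0, "ty": 0, "tz": 20, "turn": 0, "grip": 40},
  ],
)

```text
clock: 3.38
tcp_pos: [0.4719, -0.2459, 0.0992]
orientation: [-1.851, -2.538, -0.0]
contact_force: [-0.3, 0.5, 0.2]
width: 0.04
gripper_force: 0.0
```

>>> apply_moves(
  motion=[
    {"tx": 0, "ty": 0, "tz": 0, "turn": 0, "grip": 5},
    {"tx": 0, "ty": 0, "tz": 0, "turn": 0, "grip": 5},
    {"tx": 0, "ty": 0, "tz": 0, "turn": 0, "grip": 5},
    {"tx": 0, "ty": 0, "tz": 0, "turn": 0, "grip": 5},
  ],
  grip_force=30,
)

```text
clock: 3.88
tcp_pos: [0.4731, -0.2452, 0.0996]
orientation: [1.852, 2.537, 0.003]
contact_force: [4.8, 3.1, -7.1]
width: 0.0134
gripper_force: 33.4
```

Gripped (13.4 mm, 33 N). Turning anticlockwise.

>>> apply_moves(
  motion=[
    {"tx": 0, "ty": 0, "tz": 0, "turn": -10, "grip": 5},
    {"tx": 0, "ty": 0, "tz": 0, "turn": -20, "grip": 5},
    {"tx": 0, "ty": 0, "tz": 0, "turn": -30, "grip": 5},
    {"tx": 0, "ty": 0, "tz": 0, "turn": -40, "grip": 5},
    {"tx": 0, "ty": 0, "tz": 0, "turn": -50, "grip": 5},
  ],
)

```text
clock: 4.5
tcp_pos: [0.4729, -0.2455, 0.0996]
orientation: [0.597, 3.083, 0.002]
contact_force: [4.3, 1.6, -7.6]
width: 0.0127
gripper_force: 33.4
```

>>> apply_moves(
  motion=[
    {"tx": 0, "ty": 0, "tz": 0, "turn": -4, "grip": 5},
    {"tx": 0, "ty": 0, "tz": 0, "turn": -4, "grip": 5},
    {"tx": 0, "ty": 0, "tz": 0, "turn": -4, "grip": 5},
  ],
)

```text
clock: 4.88
tcp_pos: [0.4729, -0.2456, 0.0996]
orientation: [0.499, 3.101, 0.002]
contact_force: [5.5, 1.5, -8.9]
width: 0.0127
gripper_force: 33.3
```

```bash
cat > meas.py <<'E'
from station import *;from h import *
import pickle,sys
o=observe();d={"o":o,"w":read_camera("wrist"),"top":read_camera("top")};pickle.dump(d,open(sys.argv[1]+".pkl","wb"))
print(o["clock"],o["contact_force"],o["wrist_torque"],togo(o,[.473,-.2447,.1],-.159))
for n in("w","top"):
    m=masks(d[n]["frame"]);b=None if n=="w" else (320,180,380,270)
    for k in("red","green","black"):print(n,k,blobs(m[k],b,amin=5)[:7])
cv2.imwrite("pics/"+sys.argv[1]+".png",np.hstack([d["w"]["frame"],cv2.resize(d["top"]["frame"][172:272,315:385],(269,384))])[:,:,::-1])
E
python3 meas.py m1
```

```text
4.875 [ 5.53317928  1.52209827 -8.90900786] [ 0.21684143 -0.80290713  0.03703794] (array([ 0.2,  0.8, -0.4]), np.float64(-9.190086835448788), 'toolx ang', np.float64(2.8221953797670256), 'tcp', array([ 0.4729, -0.2456,  0.0996]))
w red [(450, np.float64(333.4), np.float64(166.8))]
w green []
w black [(47314, np.float64(263.4), np.float64(325.2)), (284, np.float64(15.8), np.float64(277.2)), (269, np.float64(161.9), np.float64(191.7)), (70, np.float64(46.3), np.float64(321.5)), (57, np.float64(30.5), np.float64(278.1)), (48, np.float64(25.8), np.float64(256.2)), (34, np.float64(25.5), np.float64(302.1))]
top red [(6, np.float64(321.5), np.float64(248.5))]
top green [(5, np.float64(351.2), np.float64(192.4))]
top black [(350, np.float64(340.2), np.float64(225.0)), (190, np.float64(358.0), np.float64(240.0)), (33, np.float64(347.4), np.float64(247.8)), (25, np.float64(333.0), np.float64(268.6)), (19, np.float64(375.3), np.float64(242.4)), (17, np.float64(332.3), np.float64(201.0)), (15, np.float64(345.0), np.float64(189.6))]
```

View pics/m1.png

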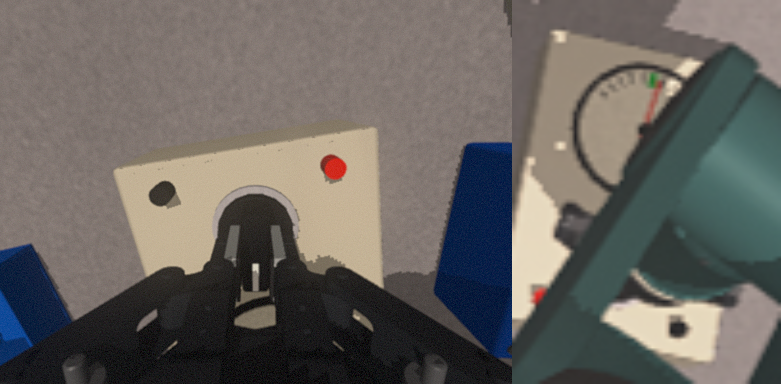

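The wrist view shows the bar still between the fingers, and the top inset shows the needle just clockwise of green. About 9° remains.

>>> apply_moves(
  motion=[
    {"tx": 0, "ty": 0, "tz": 0, "turn": -5, "grip": 5},
    {"tx": 0, "ty": 0, "tz": 0, "turn": -9, "grip": 5},
    {"tx": 0, "ty": 0, "tz": 0, "turn": -9, "grip": 5},
    {"tx": 0, "ty": 0, "tz": 0, "turn": -9, "grip": 5},
  ],
)

```text
clock: 5.48
tcp_pos: [0.4729, -0.2456, 0.0996]
orientation: [0.254, 3.13, 0.001]
contact_force: [4.9, 2.9, -9.0]
width: 0.013
gripper_force: 33.3
```

>>> apply_moves(
  motion=[
    {"tx": 0, "ty": 0, "tz": 0, "turn": 0, "grip": 40},
    {"tx": 0, "ty": 0, "tz": 0, "turn": 0, "grip": 40},
    {"tx": 0, "ty": 0, "tz": -30, "turn": 0, "grip": 40},
    {"tx": 0, "ty": 0, "tz": -80, "turn": 0, "grip": 60},
    {"tx": -55, "ty": 0, "tz": -130, "turn": 0, "grip": 60},
  ],
)

```text
clock: 6.1
tcp_pos: [0.5152, -0.2528, 0.2237]
orientation: [-0.255, -3.128, -0.001]
contact_force: [1.3, -1.3, -1.2]
width: 0.0602
gripper_force: 0.0
```

>>> apply_moves(
  motion=[
    {"tx": -60, "ty": 0, "tz": 0, "turn": 0, "grip": 60},
    {"tx": -60, "ty": 0, "tz": 0, "turn": 0, "grip": 60},
  ],
)

```text
clock: 6.35
tcp_pos: [0.581, -0.2643, 0.2229]
orientation: [0.251, 3.127, -0.003]
contact_force: [-0.6, 0.3, 0.8]
width: 0.06
gripper_force: 0.0
```

```bash
python3 meas.py m2
```

```text
6.35 [-0.59313431  0.32198489  0.81621102] [-0.02223486  0.0323805   0.00859508] (array([110.2,   2.3, 122.5]), np.float64(-0.05470441413765538), 'toolx ang', np.float64(2.9816378814477167), 'tcp', array([ 0.581 , -0.2643,  0.2229]))
w red [(1259, np.float64(492.0), np.float64(140.5)), (1071, np.float64(438.7), np.float64(271.8)), (183, np.float64(314.3), np.float64(19.3)), (115, np.float64(457.9), np.float64(173.0)), (56, np.float64(256.5), np.float64(191.6))]
w green [(36, np.float64(256.5), np.float64(208.6))]
w black [(39476, np.float64(255.2), np.float64(332.9)), (85, np.float64(7.1), np.float64(103.6)), (70, np.float64(506.3), np.float64(181.1)), (33, np.float64(415.0), np.float64(188.8)), (33, np.float64(13.7), np.float64(115.4)), (22, np.float64(257.1), np.float64(83.7)), (22, np.float64(202.6), np.float64(25.6))]
top red []
top green []
top black [(128, np.float64(368.6), np.float64(192.6)), (59, np.float64(341.2), np.float64(191.0)), (37, np.float64(327.4), np.float64(214.1))]
```

View pics/m2.png

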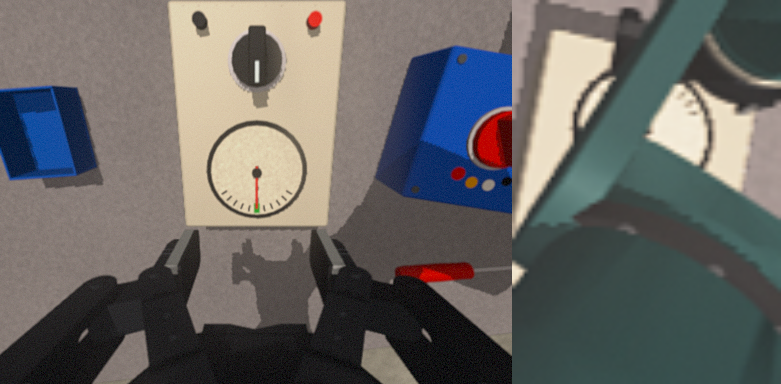

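The needle at (256.5,191.6) lies on the line from the hub (257,172) to the green mark (256.5,208.6), so it is on zero. Moving to the grey box.

>>> apply_moves(
  motion=[
    {"tx": 7, "ty": 55, "tz": -5, "turn": -8, "grip": 60},
    {"tx": 14, "ty": 110, "tz": -10, "turn": -16, "grip": 60},
    {"tx": 21, "ty": 165, "tz": -15, "turn": -24, "grip": 60},
    {"tx": 28, "ty": 220, "tz": -17, "turn": -32, "grip": 60},
    {"tx": 35, "ty": 275, "tz": -17, "turn": -38, "grip": 60},
  ],
)

```text
clock: 7.08
tcp_pos: [0.5844, 0.0152, 0.2392]
orientation: [0.785, -3.041, -0.0]
contact_force: [0.3, -1.1, -0.1]
width: 0.0598
gripper_force: 0.0
```

```bash
python3 - <<'E'
from station import *;from h import *
o=observe();print(o["clock"],togo(o,[.60,.256,.24],.5))
E
```

```text
7.075 (array([-130.2,  203.1,   -0.8]), np.float64(0.3076372368981204), 'toolx ang', np.float64(-2.636223370904183), 'tcp', array([0.5844, 0.0152, 0.2392]))
```

>>> apply_moves(
  motion=[
    {"tx": -30, "ty": 47, "tz": 0, "turn": 0, "grip": 60},
    {"tx": -60, "ty": 94, "tz": 0, "turn": 0, "grip": 60},
    {"tx": -90, "ty": 141, "tz": 0, "turn": 0, "grip": 60},
    {"tx": -115, "ty": 180, "tz": 0, "turn": 0, "grip": 60},
    {"tx": -130, "ty": 202, "tz": 0, "turn": 0, "grip": 60},
  ],
)

```text
clock: 7.7
tcp_pos: [0.6011, 0.255, 0.2388]
orientation: [0.782, -3.041, -0.0]
contact_force: [0.5, 0.8, 0.1]
width: 0.0599
gripper_force: 0.0
```

>>> apply_moves(
  motion=[
    {"tx": 0, "ty": 0, "tz": 0, "turn": 0, "grip": 60},
  ],
)

```text
clock: 7.82
tcp_pos: [0.6015, 0.2545, 0.2387]
orientation: [0.784, -3.041, -0.0]
contact_force: [-0.2, -0.3, -0.5]
width: 0.0601
gripper_force: 0.0
```

```bash
python3 meas.py m3; python3 - <<'E'
from h import *
import pickle
d=pickle.load(open("m3.pkl","rb"));o,c=d["o"],d["w"];f=c["frame"]
A,p=ext(c,o);v,u=np.mgrid[0:384,0:512];z=c["range_z"]
q=cv2.undistortPoints(np.c_[u.ravel(),v.ravel()].astype(float)[:,None],np.array(c["mtx"]),np.array(c["D"]))[:,0]
W=p+(np.c_[q[:,0],-q[:,1],-np.ones(len(q))]*z.reshape(-1,1))@A.T
red=masks(f)["red"].ravel()
k=red&(W[:,2]>.108)&(W[:,2]<.125)&(np.linalg.norm(W[:,:2]-[.6,.256],axis=1)<.04)
bx=W[k,:2];r=cv2.minAreaRect((bx*1000).astype(np.float32));print("bar rect",k.sum(),r,"z",np.median(W[k,2]))
l=cv2.fitLine((bx*1000).astype(np.float32),cv2.DIST_L2,0,.01,.01).ravel();print("line",l,np.arctan2(l[1],l[0]))
k=red&(W[:,2]>.084)&(W[:,2]<.096)&(np.linalg.norm(W[:,:2]-[.6,.256],axis=1)<.034)
print("disc",cv2.minEnclosingCircle((W[k,:2]*1000).astype(np.float32)),np.median(W[k,2]))
E
```

```text
7.825 [-0.15466771 -0.28128862 -0.52147475] [-0.00521463 -0.00894659  0.00240106] (array([ 353.6, -374.9,  139.1]), np.float64(38.02123605743474), 'toolx ang', np.float64(-2.636996898709569), 'tcp', array([0.6015, 0.2545, 0.2387]))
w red [(1966, np.float64(258.2), np.float64(173.7)), (1846, np.float64(493.7), np.float64(126.5)), (1598, np.float64(16.0), np.float64(23.8)), (693, np.float64(16.3), np.float64(182.0)), (115, np.float64(447.6), np.float64(133.9)), (110, np.float64(219.6), np.float64(190.5))]
w green []
w black [(38902, np.float64(254.6), np.float64(333.4)), (372, np.float64(391.1), np.float64(232.7)), (57, np.float64(8.3), np.float64(71.5)), (54, np.float64(337.9), np.float64(244.4)), (41, np.float64(474.1), np.float64(168.7)), (41, np.float64(259.4), np.float64(212.9)), (22, np.float64(341.9), np.float64(251.0))]
top red [(14, np.float64(322.1), np.float64(249.3))]
top green []
top black [(6, np.float64(333.2), np.float64(213.5)), (6, np.float64(331.0), np.float64(205.5))]
bar rect 596 ((598.6175537109375, 257.3692321777344), (49.14760971069336, 13.994718551635742), 30.82791519165039) z 0.11543934449254895
line [8.6066306e-01 5.0917494e-01 5.9523706e+02 2.5526657e+02] 0.5342258
disc ((598.8215942382812, 257.2094421386719), 27.40439224243164) 0.0896179196290878
```

View pics/m3.png

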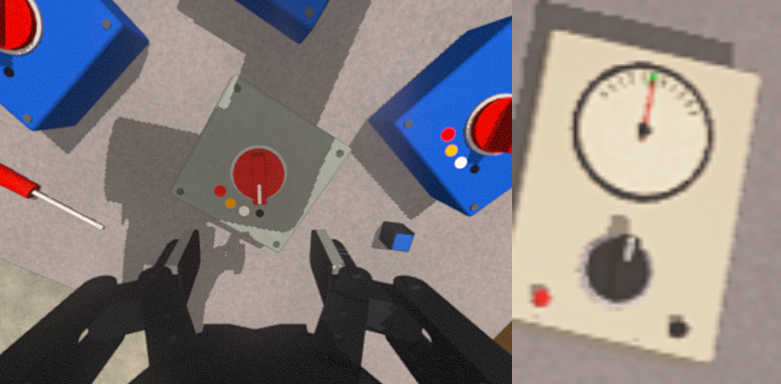

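The dial's white line points to the black (rest) dot at (260,213). The bar is centred at (0.5987,0.2573), angle 0.535, top 115 mm. In the top inset the needle is still on green. Working out the descent.

```bash
python3 - <<'E'
from station import *;from h import *
print(togo(observe(),[.5987,.2573,.099],.535))
E
```

```text
(array([  0.2,   5.8, 139.8]), np.float64(-1.856776837684122), 'toolx ang', np.float64(-2.6389995228821492), 'tcp', array([0.6019, 0.2525, 0.2388]))
```

>>> apply_moves(
  motion=[
    {"tx": 1, "ty": 3.7, "tz": 40, "turn": -1.8, "grip": 42},
    {"tx": 1, "ty": 3.7, "tz": 80, "turn": -1.8, "grip": 42},
    {"tx": 1, "ty": 3.7, "tz": 115, "turn": -1.8, "grip": 42},
    {"tx": 1, "ty": 3.7, "tz": 130, "turn": -1.8, "grip": 42},
    {"tx": 1, "ty": 3.7, "tz": 139, "turn": -1.8, "grip": 42},
  ],
)

```text
clock: 8.55
tcp_pos: [0.6005, 0.2554, 0.1001]
orientation: [0.827, -3.03, 0.0]
contact_force: [0.2, -0.1, 0.3]
width: 0.0423
gripper_force: 0.0
```

>>> apply_moves(
  motion=[
    {"tx": 0, "ty": 0, "tz": 0, "turn": 0, "grip": 2},
    {"tx": 0, "ty": 0, "tz": 0, "turn": 0, "grip": 2},
    {"tx": 0, "ty": 0, "tz": 0, "turn": 0, "grip": 2},
    {"tx": 0, "ty": 0, "tz": 0, "turn": 0, "grip": 2},
  ],
  grip_force=70,
)

```text
clock: 9.05
tcp_pos: [0.6, 0.2582, 0.1016]
orientation: [-0.829, 3.029, 0.004]
contact_force: [-3.1, 5.0, 1.0]
width: 0.0122
gripper_force: 69.2
```

>>> apply_moves(
  motion=[
    {"tx": 0, "ty": 0, "tz": 0, "turn": 10, "grip": 2},
    {"tx": 0, "ty": 0, "tz": 0, "turn": 20, "grip": 2},
    {"tx": 0, "ty": 0, "tz": 0, "turn": 30, "grip": 2},
    {"tx": 0, "ty": 0, "tz": 0, "turn": 40, "grip": 2},
    {"tx": 0, "ty": 0, "tz": 0, "turn": 50, "grip": 2},
  ],
)

```text
clock: 9.68
tcp_pos: [0.5999, 0.258, 0.1016]
orientation: [-0.537, -3.095, -0.003]
contact_force: [-3.4, 4.6, 1.6]
width: 0.0117
gripper_force: 69.3
```

>>> apply_moves(
  motion=[
    {"tx": 0, "ty": 0, "tz": 0, "turn": 8, "grip": 2},
    {"tx": 0, "ty": 0, "tz": 0, "turn": 16, "grip": 2},
    {"tx": 0, "ty": 0, "tz": 0, "turn": 16, "grip": 2},
    {"tx": 0, "ty": 0, "tz": 0, "turn": 16, "grip": 2},
  ],
)

```text
clock: 10.18
tcp_pos: [0.5999, 0.2579, 0.1016]
orientation: [-0.954, -2.992, -0.003]
contact_force: [-4.0, 4.0, 1.5]
width: 0.0122
gripper_force: 69.3
```

```bash
cat >m4.py <<'E'
from station import *;from h import *
o=observe();c=read_camera("wrist");f=c["frame"];s=read_camera("scene")["frame"]
print(o["clock"],o["contact_force"],o["wrist_torque"],togo(o,[.5987,.2573,.1],-.615))
A,p=ext(c,o);v,u=np.mgrid[0:384,0:512];z=c["range_z"]
q=cv2.undistortPoints(np.c_[u.ravel(),v.ravel()].astype(float)[:,None],np.array(c["mtx"]),np.array(c["D"]))[:,0]
W=p+(np.c_[q[:,0],-q[:,1],-np.ones(len(q))]*z.reshape(-1,1))@A.T
hsv=cv2.cvtColor(f,cv2.COLOR_RGB2HSV).reshape(-1,3).astype(int)
k=((hsv[:,0]<10)|(hsv[:,0]>170))&(hsv[:,1]>120)&(W[:,2]>.110)&(W[:,2]<.122)&(np.linalg.norm(W[:,:2]-[.5987,.2573],axis=1)<.032)
b=(W[k,:2]*1000).astype(np.float32);print(k.sum())
if k.sum()>20:
    print("bar rect",cv2.minAreaRect(b),[ (round(x[0]),round(x[1])) for x in blobs(k.reshape(384,512))and[blobs(k.reshape(384,512))[0][1:]]])
    l=cv2.fitLine(b,cv2.DIST_L2,0,.01,.01).ravel();print("angle",np.arctan(l[1]/l[0]))
cv2.imwrite("pics/m4.png",np.hstack([cv2.resize(f[130:330,150:350],(400,400)),cv2.resize(s[145:245,300:400],(400,400))])[:,:,::-1])
E
python3 m4.py
```

```text
10.175 [-3.97119085  4.0042423   1.47952654] [0.57427242 0.62598929 0.19743831] (array([ 0.6, -1.2,  1.6]), np.float64(-0.13697668196241652), 'toolx ang', np.float64(2.5242019594910916), 'tcp', array([0.5999, 0.2579, 0.1016]))
2072
bar rect ((599.142822265625, 260.4275207519531), (35.58531951904297, 49.817073822021484), 79.3024673461914) [(254, 243)]
angle -0.61794835
```

View pics/m4.png

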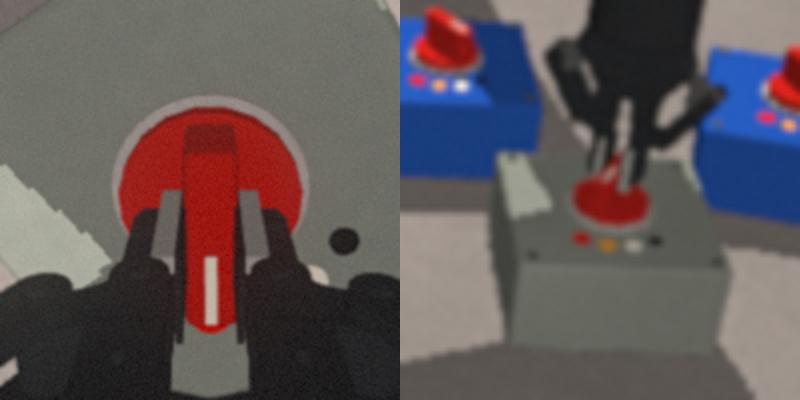

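The bar is firmly between the pads, turned 1.152 rad from rest, and the wrist torque of 0.2 N m matches the spring at the third click. I'll add 1° for margin against compliance, settle, and hand in.

>>> apply_moves(
  motion=[
    {"tx": 0, "ty": 0, "tz": 0, "turn": 1, "grip": 2},
    {"tx": 0, "ty": 0, "tz": 0, "turn": 1, "grip": 2},
    {"tx": 0, "ty": 0, "tz": 0, "turn": 1, "grip": 2},
    {"tx": 0, "ty": 0, "tz": 0, "turn": 1, "grip": 2},
  ],
)

```text
clock: 10.78
tcp_pos: [0.5999, 0.2579, 0.1016]
orientation: [-0.98, -2.984, -0.003]
contact_force: [-3.2, 4.1, 0.9]
width: 0.0123
gripper_force: 69.3
```

```bash
python3 m4.py; python3 -c "
from station import *
print(sign_off())"
```

```text
10.775 [-3.20418153  4.05397     0.91073321] [0.55817906 0.68426179 0.2091387 ] (array([ 0.6, -1.2,  1.6]), np.float64(-1.1325156527273006), 'toolx ang', np.float64(2.506826526619329), 'tcp', array([0.5999, 0.2579, 0.1016]))
2075
bar rect ((598.9943237304688, 260.4046325683594), (35.60270690917969, 49.00605773925781), 78.3022689819336) [(254, 243)]
angle -0.6372218
the job is handed in; nothing more can be done
None
```

The job is handed in: the meter needle is on the green zero mark, and the gripper is still holding the ignition dial at about 1.17 rad (third click is 1.15), 10.8 s in, with no other object touched.

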